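# Clip in the towel bar and hold it against its end buffer

## Robot

A 6-joint arm with a two-finger parallel gripper is mounted at the origin on the work surface. World frame = base frame: x ahead of the robot, y to its left, z up, the work surface at z = 0. Lengths are in m, angles in rad, forces in N, time in s.
With the tool pointing down it reaches from about 0.325 to 0.75 m from the base axis. Payload 7.6 kg.
Tool frame: the origin (TCP) lies midway between the tips of the shut fingers; the grasp point (between the pads) lies 19 mm behind it (hold_point_z is the distance from the TCP to the grasp point, in m); z points along the fingers, y is the line along which they close (so a half turn about z gives the same grasp; the last joint's range is limited). The gripper opens to 85 mm and grips with 20 to 120 N. Pads are 22 mm wide; open, the fingers measure 114 mm over their backs; the gripper's body (76 mm by 85 mm) begins 54 mm behind the grasp point. The pads swing forward as they close: fully open they stand 13 mm farther back than shut.
Start: joints at [1.047, 0.052, 1.401, -0, 1.689, -0.07], TCP at [0.23, 0.472, 0.211] pointing down, gripper open.
Joint ranges: [-2.9, 2.9], [-0.91, 2.17], [0.12, 2.37], [-1.06, 4.2], [0.26, 2.73], [-2.93, 2.93]. Speed limits (rad/s): [2.57, 2.57, 3.01, 3.14, 3.14, 3.14].

## Interface

Orientations are given as a 3x3 rotation matrix whose columns are the frame's x, y, z axes.
In Python, from workcell import * gives the robot as it stands. The module is installed in compiled form; this text tells all that it offers.
- The arm moves only by the shell command python3 -m inch 'ROWS' [FORCE]. ROWS is text: rows parted by semicolons, each of 7 numbers parted by spaces: the shift along the tool's x, y, z in m, then the turn, a rotation vector about the tool's x, y, z in rad, then the finger opening in m, from 0 to 0.0854. A call has 1 to 8 rows; each row shifts and turns the commanded pose from where the row before left it, along the tool's axes as they then stand; what a row does not reach is not made up. A row lasts 1/12 s, in which the tool goes at most 41.7 mm and 7.16 degrees, less where a joint would pass 70% of its speed; a pose out of reach is approached as far as the arm can. A call is refused whole if a number of a shift passes 0.0417 or a number of a turn 0.125, either way. A call with a gripper value outside its range is refused whole. The fingers move at their own pace and stop on an object; FORCE is the grip in N (left out, the last holds). Time passes only in rows, so rows that do not move let the fingers close. It gives the time, the measured TCP pose, the force, the opening and the grip force at its end, in the units of the state.
- read_state(): the state, without advancing time (a new reading comes with each control period).
- read_camera(name): name is "scene" or "top" or "wrist"; returns the picture (480x640x3 uint8, red, green, blue); there is no depth.
- camera_info(name): a dict with "camera_matrix" (3x3 intrinsics, pixels), "distortion" ([k1, k2, p1, p2, k3] as OpenCV has them; the pictures are not rectified), "R" (3x3) and "t" (3): a world point X has camera coordinates R X + t; the wrist camera has in their place "hand_eye" (4x4, takes a point from camera to tool coordinates, whose origin is the TCP and whose axes are the flange's). Camera axes: x right, y down, z forward; pixel columns grow to the right and rows downward; lengths in m; the calibration is good to about 2 mm. A picture is of the moment at which its call begins: read the wrist's pose just before it. camera_info takes no time and is no camera call.
- close_job(): hands the job in; it is judged then, once.
The state is a dict: "clock": time; "joint_pos": joint angles; "qd": joint speeds; "tau": joint torques, N m; "ee_pos": TCP position; "tcp_rot": TCP orientation; "contact_force": force on the tool from outside, world axes, zero at the start; "torque": the same for the moment, N m; "finger_gap": opening from 0.0 (shut) to 1.0 (fully open); "gripper_force": force on a finger pad.
Only numpy, scipy, OpenCV 4.12 (cv2) and the standard library are available. Lean on these libraries where they do the work, as an engineer would, in place of code of your own. Each camera call takes 0.05 s, during which the arm holds its last target. There are 200 camera calls.

## Task

Pick up the loose towel bar by its grip sleeve, push it down past the sprung jaws until it sits in both fork clips of the bracket, with its end still clear of the round end buffer. Then slide it along the clips against the buffer and finish while still gripping the bar and holding it there, level and fully in the clips, with a steady push of about 10 newtons (never above 20), so that I can tighten the thumbscrew. Leave everything else on the drainer where it stands.

Things in the scene. Friction and masses are not known exactly. Their poses are not given: they have to be found in the camera images.
- bar: Loose towel bar, 0.13 to 0.25 kg: straight round steel rod, diameter 10 mm, length 210 mm, with a grey square-cornered grip sleeve round its middle, 60 mm long (along the bar), 20 mm wide, 26 mm tall. Both ends alike. It lies on its sleeve, on the left or right half of the drainer. Origin: centre of the sleeve's underside; x along the rod, z up.
- bar_mid (a point): The bar's midpoint on the rod's axis, 13 mm above the underside of the sleeve; the rod ends lie 105 mm either way along the bar's x.
- bracket: Fixed bracket on the other half of the drainer: steel base plate 300 x 70 x 6 mm (x, y, z). Origin: centre of its underside, on the rib tops; x along the base towards the buffer, z up. Two grey fork clips 12 mm thick stand at x = -65 and +65 mm. At the +x end a steel post (x = 135 to 147 mm, 72 mm high, thumbscrew above it to 97 mm) carries the buffer.
- clip_near (a point): Where the rod's axis lies when seated in the clip farther from the buffer: bracket x = -65, y = 0, z = 45 mm. The seat's floor is 5 mm below it, a fixed prong stands 6 mm to its -y side (top flared outwards, 79 mm above the bracket's underside), a white sprung jaw to its +y side. The mouth is open from above: push straight down, 5 to 15 N for both clips together.
- clip_far (a point): The same point in the clip next to the buffer: bracket x = +65, y = 0, z = 45 mm. The sleeve goes between the two clips (118 mm free), so the seated bar's midpoint can slide from about x = -28 to +28 mm of the bracket; with the midpoint below x = +7 mm the bar's end is clear of the resting buffer.
- jaw_near (a joint): Sprung jaw of the clip farther from the buffer. 0 rad closed; opens to 0.12 to 0.2 as the rod passes its nose, then springs back over the rod. Hinged along the bar's direction at bracket y = 12, z = 27 mm; the nose reaches in to y = +1 mm at z = 52 to 55 mm, with a lead-in flared outwards above it, up to z = 75 mm.
- jaw_far (a joint): The same jaw on the clip next to the buffer.
- buffer: Round black end buffer on the bracket's post: a disc 26 mm in diameter, 6 mm thick, on a spring, facing the bar's end. Origin: centre of the face that the bar touches, 45 mm above the bracket's underside, at rest at bracket x = 112 mm. It gives along the bracket's +x against a linear spring, 1 N per mm from rest, up to 22 mm: 10 mm of give is 10 N.
- drainer: Ribbed white ceramic drainer on which everything stands, 620 x 980 mm; its rib tops are at 12 mm height. Origin: centre of its underside.
- mug_low: Lower mug of a stack of two, 84 mm wide, 82 mm high. Leave alone.
- mug_top: Upper mug of the stack, 90 mm wide, 80 mm high; the stack stands 162 mm high. Leave alone.
- colander: Plastic colander, 190 mm wide (250 mm over its handles), 90 mm high. Leave alone.
- timer: Chrome egg timer with a dial on top, 58 mm wide, 60 mm high, between the bar and the bracket. Leave alone.
- bottle: Empty glass bottle with a flip-top stopper, 70 mm wide, 240 mm high. Leave alone.
- bowl: Small bowl, 120 mm wide, 50 mm high. Leave alone.
- brush: Washing-up brush lying flat, 200 mm long. Leave alone.

How it is judged:
On the way:
1. the bar sits in both clips under the closed jaws, its end clear of the buffer (z of bar_mid in the frame of bracket between 0.0425 and 0.0485 m and y of bar_mid in the frame of bracket between -0.003 and 0.003 m and angle between the x axis of bar and the x axis of bracket, either way round below 0.045 rad and value of joint each of jaw_near, jaw_far below 0.09 rad and contact force between bar and buffer below 0.5 N), for 0.2 s.
At the end, for the whole second after the job is handed in: The bar is in both clips (its midpoint axis 42.5 to 48.5 mm above the bracket's underside and within 3 mm sideways, parallel to the clips within 0.045 rad, both jaws closed below 0.09 rad), is still gripped by the fingers, at rest, and presses on the buffer with 6 to 14 N throughout the last second (z of bar_mid in the frame of bracket between 0.0425 and 0.0485 m and y of bar_mid in the frame of bracket between -0.003 and 0.003 m and angle between the x axis of bar and the x axis of bracket, either way round below 0.045 rad and value of joint each of jaw_near, jaw_far below 0.09 rad and contact force between bar and buffer between 6 and 14 N and contact force between the fingers and bar above 2 N and linear speed of bar below 0.01 m/s); the arm keeps its last pose, push and grip.
It fails at once if the buffer is pushed with more than 20 N (contact force between anything else and buffer above 20 N).
It fails at once if another thing on the drainer is moved by more than 30 mm (distance of any of mug_low, mug_top, colander, timer, bottle, bowl, brush from where it was at the start of the episode above 0.03 m).
It also fails if it takes over 45 s, if anything falls off the work surface, if the arm or the gripper's body presses on something with over 40 N, if the wrist force passes 120 N, or if a joint passes its speed limit or range.

## Working session

There is one attempt and no reset: what is moved stays moved. The work goes in short steps, Python scripts to look and compute and a shell command to move; the robot and the scene stay as the last step left them, time stands still between calls to the robot, and variables do not carry over. Pictures are saved under pics/ and viewed, at most 10 in all, crops included, and the job is handed in when it is done.

```bash
mkdir -p pics
python3 - <<'E'
from workcell import *
import cv2,numpy as np
s=read_state();print({k:np.round(v,4).tolist() for k,v in s.items()})
for n in("top","scene"):
    im=read_camera(n);cv2.imwrite(f"pics/{n}0.png",im[:,:,::-1]);c=camera_info(n)
    print(n,{k:np.round(v,4).tolist() for k,v in c.items()})
print(camera_info("wrist"))
E
```

```text
{'clock': 0.0, 'joint_pos': [1.0467, 0.0528, 1.4018, -0.0, 1.6886, -0.0703], 'qd': [-0.0001, -0.0004, 0.001, -0.002, 0.0017, -0.0003], 'tau': [0.0001, -38.1661, -36.0196, -0.0001, 0.0061, 0.0], 'ee_pos': [0.23, 0.4716, 0.2099], 'tcp_rot': [[-0.8988, 0.4384, -0.0008], [0.4384, 0.8988, -0.0014], [0.0001, -0.0016, -1.0]], 'contact_force': [-0.2856, 0.0408, -0.0324], 'torque': [-0.0221, -0.0198, 0.0206], 'gripper_force': 0.0, 'finger_gap': 1.0054}
top {'camera_matrix': [[458.5546, 0.0, 315.3951], [0.0, 458.5546, 235.7377], [0.0, 0.0, 1.0]], 'distortion': [-0.0607, 0.0, 0.0, 0.0, 0.0], 'R': [[-0.0056, -1.0, 0.006], [-0.995, 0.005, -0.0996], [0.0996, -0.0065, -0.995]], 't': [-0.0115, 0.569, 1.1808]}
scene {'camera_matrix': [[612.4474, 0.0, 328.4833], [0.0, 612.4474, 233.5449], [0.0, 0.0, 1.0]], 'distortion': [-0.0486, 0.0, 0.0, 0.0, 0.0], 'R': [[-0.0003, 1.0, 0.0021], [0.7391, 0.0016, -0.6736], [-0.6736, 0.0014, -0.7391]], 't': [-0.0064, -0.3741, 1.7812]}
{'camera_matrix': array([[350.4767873 ,   0.        , 319.02695683],
       [  0.        , 350.4767873 , 232.85193956],
       [  0.        ,   0.        ,   1.        ]]), 'distortion': array([-0.02471968,  0.        ,  0.        ,  0.        ,  0.        ]), 'hand_eye': array([[-9.96901290e-04, -9.48059164e-01, -3.18092484e-01,
         8.30938074e-02],
       [ 9.99999452e-01, -8.43202547e-04, -6.20872393e-04,
        -6.06829094e-04],
       [ 3.20407369e-04, -3.18092928e-01,  9.48059485e-01,
        -1.62383915e-01],
       [ 0.00000000e+00,  0.00000000e+00,  0.00000000e+00,
         1.00000000e+00]])}
```

View pics/top0.png

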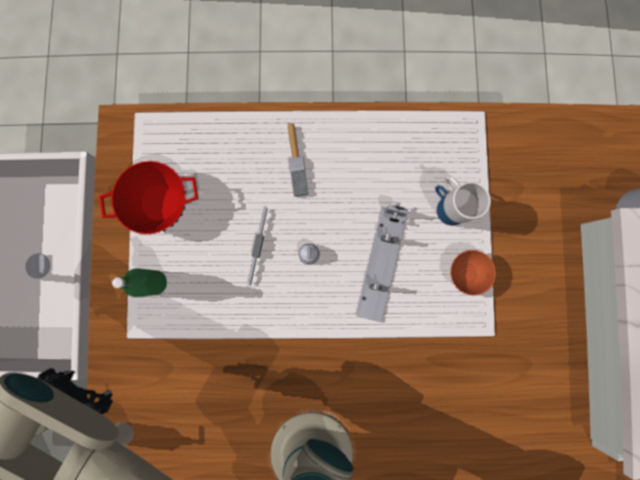

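View pics/scene0.png

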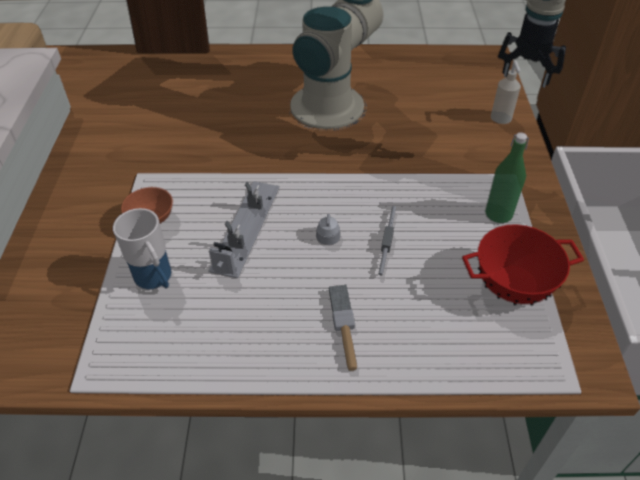

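The top view shows the bar from about (265,208) to (251,283) with its sleeve at (258,246). The bracket's base corners are near (357,318), (383,321), (408,207) and (384,205), with the buffer and post at the far end near (397,212). Next I'll measure these.

```bash
cat > h.py <<'E'
from workcell import *
import cv2,numpy as np
def ray(n,uv,pose=None):
    c=camera_info(n);p=cv2.undistortPoints(np.array(uv,float).reshape(-1,1,2),np.array(c["camera_matrix"]),np.array(c["distortion"])).reshape(-1,2)
    d=np.c_[p,np.ones(len(p))]
    if n=="wrist":
        H=np.array(c["hand_eye"]);P,R=pose
        return P+R@H[:3,3], d@H[:3,:3].T@R.T
    R=np.array(c["R"]);return -R.T@np.array(c["t"]),d@R
def onz(n,uv,z,pose=None):
    o,d=ray(n,uv,pose);return o+d*((z-o[2])/d[:,2])[:,None]
def proj(n,X,pose=None):
    c=camera_info(n);X=np.atleast_2d(X).astype(float)
    if n=="wrist":
        H=np.array(c["hand_eye"]);P,R=pose;X=((X-P)@R-H[:3,3])@H[:3,:3]
    else: X=X@np.array(c["R"]).T+np.array(c["t"])
    return cv2.projectPoints(X,np.zeros(3),np.zeros(3),np.array(c["camera_matrix"]),np.array(c["distortion"]))[0].reshape(-1,2)
def wpose():
    s=read_state();return np.array(s["ee_pos"]),np.array(s["tcp_rot"])
E
python3 - <<'E'
from h import *
im=cv2.imread("pics/top0.png")
crop=im[190:335,225:435];cv2.imwrite("pics/topc.png",cv2.resize(crop,None,fx=3.8,fy=3.8,interpolation=cv2.INTER_CUBIC))
g=onz("top",[(265,208),(251,283),(258,246)],.025);print(g,np.linalg.norm(g[0]-g[1]))
b=onz("top",[(357,318),(383,321),(408,207),(384,205)],.018);print(b)
print(onz("scene",[(393,209),(381,272),(388,240)],.025))
E
```

```text
[[0.64419291 0.11915263 0.025     ]
 [0.44571177 0.15487515 0.025     ]
 [0.54286324 0.13708096 0.025     ]] 0.20167017615233634
[[ 0.35279798 -0.12243124  0.018     ]
 [ 0.34440575 -0.19064522  0.018     ]
 [ 0.64638677 -0.26392595  0.018     ]
 [ 0.6520331  -0.19927449  0.018     ]]
[[0.44931582 0.1603843  0.025     ]
 [0.64172658 0.12067428 0.025     ]
 [0.54846217 0.14196521 0.025     ]]
```

View pics/topc.png

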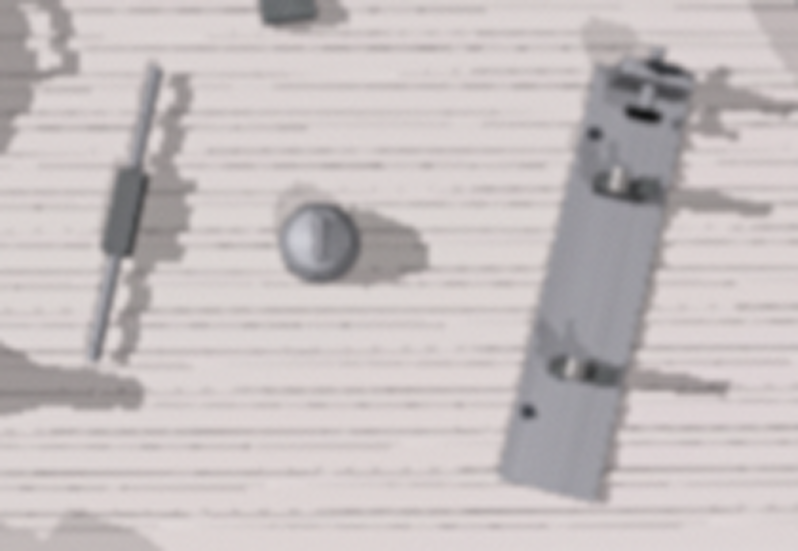

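The bar runs from (265.8,207.4) to (249.7,284.2), pointing about -11° in world. The timer is at about (309,252) and the bracket points about -14°, with white jaws on its +y (left) side. I'm moving closer now, keeping away from the bottle.

```bash
python3 -m inch '-.028 -.024 0 0 0 0 .085;-.028 -.024 0 0 0 0 .085;-.028 -.024 0 0 0 0 .085;-.028 -.024 0 0 0 0 .085;-.028 -.024 0 0 0 0 .085;-.028 -.024 0 0 0 0 .085;-.028 -.024 0 0 0 0 .085;-.028 -.024 0 0 0 0 .085'
python3 -m inch '0 0 0 0 0 -.12 .085;0 0 0 0 0 -.12 .085'; python3 -c "
from h import *
print(wpose())"
```

```text
clock: 0.77
ee_pos: [0.3474, 0.1994, 0.2105]
tcp_rot: [[-0.899, 0.438, -0.0], [0.438, 0.899, 0.0], [0.0, -0.0, -1.0]]
contact_force: [0.9, -0.9, 0.5]
finger_gap: 0.994
gripper_force: 0.0
clock: 0.93
ee_pos: [0.348, 0.1992, 0.2104]
tcp_rot: [[-0.977, 0.211, -0.0], [0.211, 0.977, -0.0], [0.0, -0.0, -1.0]]
contact_force: [0.9, 0.6, 0.6]
finger_gap: 0.996
gripper_force: 0.0
(array([0.34795676, 0.19921762, 0.21044808]), array([[-9.77421088e-01,  2.11300702e-01, -1.74454060e-04],
       [ 2.11300733e-01,  9.77421079e-01, -1.87487426e-04],
       [ 1.30898851e-04, -2.20116434e-04, -9.99999967e-01]]))
```

```bash
python3 -m inch '-.041 -.0034 0 0 0 0 .085;-.041 -.0034 0 0 0 0 .085;-.041 -.0034 0 0 0 0 .085;-.041 -.0034 0 0 0 0 .085;-.041 -.0034 0 0 0 0 .085;0 0 0 0 0 0 .085'
python3 - <<'E'
from h import *
p=wpose();im=read_camera("wrist");cv2.imwrite("pics/w1.png",im[:,:,::-1]);np.savez("w1.npz",P=p[0],R=p[1]);print(p[0])
E
```

```text
clock: 1.43
ee_pos: [0.5479, 0.1381, 0.2056]
tcp_rot: [[-0.976, 0.216, -0.006], [0.216, 0.976, -0.002], [0.006, -0.004, -1.0]]
contact_force: [-0.2, 0.3, -0.7]
finger_gap: 0.995
gripper_force: 0.0
[0.54787004 0.13812567 0.2055784 ]
```

View pics/w1.png

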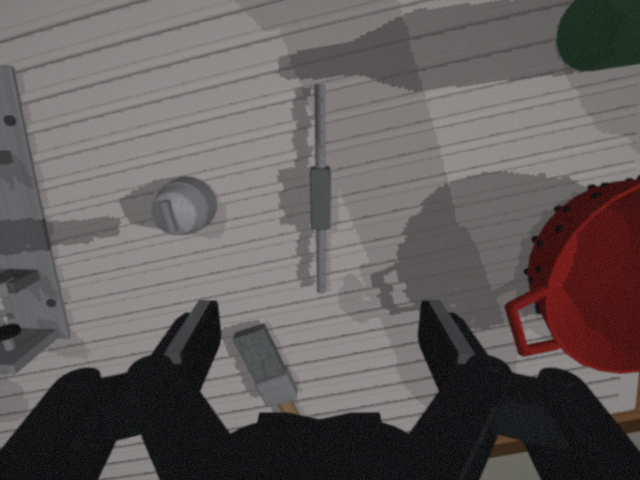

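The wrist view shows the rod from (320,84) to (322,292), the sleeve spanning (311–330, 167–229), and the timer at (184,206), clear of the fingers. I'll refine the rod line and the sleeve position.

Run:
```python
from h import *
d=np.load("w1.npz");po=(d["P"],d["R"])
a=onz("wrist",[(320,84),(322,292)],.026,po);m=a.mean(0);v=a[1]-a[0];print(a,m,np.linalg.norm(v),np.degrees(np.arctan2(v[1],v[0])))
s=onz("wrist",[(311,167),(330,168),(330,229),(311,229)],.038,po);print(s,s.mean(0))
t=onz("top",[(265.8,207.4),(249.7,284.2)],.026);v=t[0]-t[1];print(t.mean(0),np.degrees(np.arctan2(v[1],v[0])))
P,R=wpose();print(P,R,"tool delta to sleeve",R.T@(s.mean(0)-P),R.T@(m-P))
```

```text
[[0.43892638 0.16210159 0.026     ]
 [0.64427985 0.11886957 0.026     ]] [0.54160311 0.14048558 0.026     ] 0.20985484756248296 -11.888580780273657
[[0.50854858 0.13807505 0.038     ]
 [0.51330577 0.15523517 0.038     ]
 [0.57191342 0.142799   0.038     ]
 [0.567858   0.1244514  0.038     ]] [0.54040644 0.14014016 0.038     ]
[0.544116  0.1375289 0.026    ] -11.470852061083665
[0.54554364 0.13937688 0.20678498] [[-0.97656479  0.21513347 -0.00622838]
 [ 0.21514552  0.9765811  -0.00132586]
 [ 0.00579728 -0.0026348  -0.99997972]] tool delta to sleeve [4.20252457e-03 8.49328674e-05 1.68812547e-01] [0.00303865 0.00071133 0.18080439]
```

```bash
python3 -m inch '.0035 0 .02 0 0 -.009 .085;0 0 .037 0 0 0 .085;0 0 .037 0 0 0 .085;0 0 .037 0 0 0 .085;0 0 0.02 0 0 0 .085;0 0 0 0 0 0 .06;0 0 0 0 0 0 .06;0 0 0 0 0 0 .06'
python3 - <<'E'
from h import *
P,R=wpose();print(P,R,R.T@(np.array([.5415,.1405,.015])-P))
E
```

```text
clock: 2.15
ee_pos: [0.5415, 0.1423, 0.0623]
tcp_rot: [[-0.979, 0.203, 0.004], [0.203, 0.979, 0.001], [-0.003, 0.002, -1.0]]
contact_force: [-0.1, -1.6, 0.9]
finger_gap: 0.704
gripper_force: 0.0
[0.54152793 0.14232205 0.06233758] [[-9.79192735e-01  2.02898619e-01  3.70658954e-03]
 [ 2.02902969e-01  9.79198494e-01  8.33811841e-04]
 [-3.46030763e-03  1.56854052e-03 -9.99992783e-01]] [-0.00017854 -0.00186407  0.04733562]
```

```bash
python3 -m inch '0 -.0018 .016 0 0 0 .06;0 0 .016 0 0 0 .06;0 0 .01 0 0 0 .06;0 0 .003 0 0 0 .06;0 0 0 0 0 0 .06;0 0 0 0 0 0 .06'
python3 - <<'E'
from h import *
P,R=wpose();print(P,R[:,2]);im=read_camera("wrist");cv2.imwrite("pics/w2.png",im[:,:,::-1])
E
```

```text
clock: 2.65
ee_pos: [0.541, 0.1402, 0.0161]
tcp_rot: [[-0.979, 0.203, 0.002], [0.203, 0.979, 0.0], [-0.002, 0.001, -1.0]]
contact_force: [0.1, -0.3, 0.0]
finger_gap: 0.705
gripper_force: 0.0
[0.54100659 0.14023334 0.0160713 ] [ 1.91601532e-03  4.78178456e-04 -9.99998050e-01]
```

View pics/w2.png

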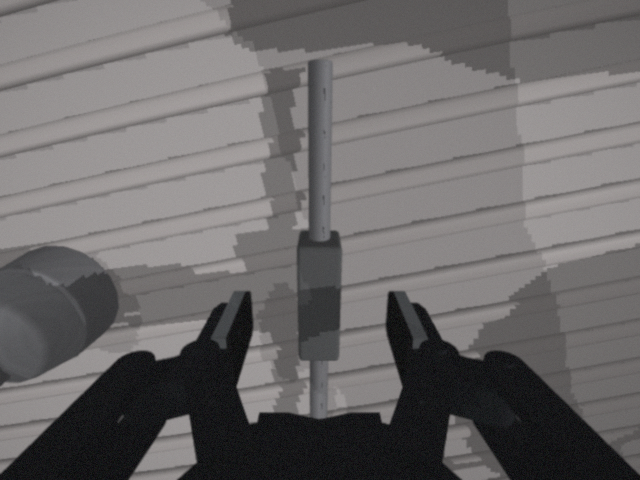

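The sleeve, centred near (320,297), lies between the pads, and the rod runs along the tool axis. Closing now.

```bash
python3 -m inch '0 0 0 0 0 0 .03;0 0 0 0 0 0 .01;0 0 0 0 0 0 .005;0 0 0 0 0 0 .005;0 0 0 0 0 0 .005;0 0 0 0 0 0 .005' 100;python3 -m inch '0 0 0 0 0 0 .005;0 0 0 0 0 0 .005;0 0 -.01 0 0 0 .005;0 0 -.03 0 0 0 .005;0 0 -.04 0 0 0 .005;0 0 -.04 0 0 0 .005;0 0 -.03 0 0 0 .005;0 0 0 0 0 0 .005' 100
python3 -c "
from h import *
print(wpose(),read_state()['joint_pos'])"
```

```text
clock: 3.2
ee_pos: [0.5406, 0.1402, 0.0156]
tcp_rot: [[-0.979, 0.203, 0.001], [0.203, 0.979, 0.0], [-0.001, 0.001, -1.0]]
contact_force: [-1.5, 0.6, 5.5]
finger_gap: 0.164
gripper_force: 98.0
clock: 3.87
ee_pos: [0.5432, 0.1405, 0.1734]
tcp_rot: [[-0.979, 0.203, 0.013], [0.203, 0.979, 0.002], [-0.012, 0.005, -1.0]]
contact_force: [1.6, -0.0, -0.6]
finger_gap: 0.163
gripper_force: 98.3
(array([0.5431575 , 0.14052526, 0.17336746]), array([[-0.97902549,  0.20333463,  0.01281119],
       [ 0.20338115,  0.97909664,  0.00242571],
       [-0.01205016,  0.00498039, -0.99991499]])) [ 1.87351468e-01  1.56209188e-01  1.36337747e+00 -2.91761946e-06
  1.60896682e+00 -1.17864990e+00]
```

```bash
python3 -m inch '-.001 -.037 0 0 0 0 .005;-.001 -.037 0 0 0 0 .005;-.001 -.037 0 0 0 0 .005;-.001 -.037 0 0 0 0 .005;-.001 -.037 0 0 0 0 .005;-.001 -.037 0 0 0 0 .005;0 0 0 0 0 .038 .005;0 0 0 0 0 0 .005'
python3 -m inch '0 0 0 0 0 0 .005;0 0 0 0 0 0 .005;0 0 0 0 0 0 .005'
python3 - <<'E'
from h import *
p=wpose();im=read_camera("wrist");cv2.imwrite("pics/w3.png",im[:,:,::-1]);np.savez("w3.npz",P=p[0],R=p[1]);print(p)
E
```

```text
clock: 4.53
ee_pos: [0.5003, -0.0803, 0.1643]
tcp_rot: [[-0.969, 0.245, -0.001], [0.245, 0.969, 0.0], [0.001, 0.0, -1.0]]
contact_force: [0.3, 0.6, -0.9]
finger_gap: 0.163
gripper_force: 98.3
clock: 4.78
ee_pos: [0.5011, -0.0775, 0.1645]
tcp_rot: [[-0.971, 0.238, -0.0], [0.238, 0.971, 0.0], [0.0, 0.0, -1.0]]
contact_force: [-0.4, 0.0, -1.0]
finger_gap: 0.164
gripper_force: 98.3
(array([ 0.50107879, -0.07753484,  0.16453212]), array([[-9.71238525e-01,  2.38108512e-01, -2.53029713e-04],
       [ 2.38108446e-01,  9.71238538e-01,  2.66011072e-04],
       [ 3.09091709e-04,  1.98111690e-04, -9.99999933e-01]]))
```

View pics/w3.png

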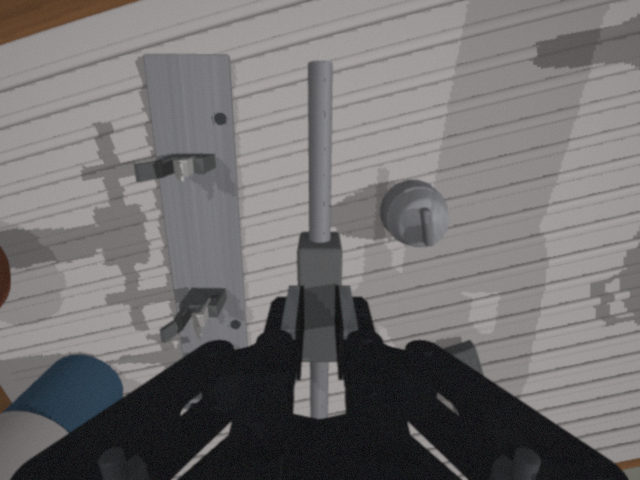

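The held bar is straight along the tool at u≈320. The bracket's base plate shows its near corners at (145,55) and (230,54), with clips near rows 165 and 310 to the left. I'll fit its edges numerically.

```bash
cat > edge.py <<'E'
from h import *
def fit(pts,z,po):
    w=onz("wrist",pts,z,po)[:,:2]; 
    for _ in range(4):
        c=w.mean(0);u,s,vt=np.linalg.svd(w-c);r=(w-c)@vt[1];k=abs(r)<max(.0012,1.5*np.median(abs(r)));w=w[k]
    v=vt[0]*np.sign(vt[0][0]) if abs(vt[0][0])>.5 else vt[0]
    return c,v,len(w),s[1]/np.sqrt(len(w))
def vedge(g,rows,p0,p1,w=9):
    out=[]
    for y in rows:
        x=p0[0]+(p1[0]-p0[0])*(y-p0[1])/(p1[1]-p0[1]);x0=int(x)-w
        d=abs(np.gradient(g[y,x0:x0+2*w+1]));k=np.argmax(d)
        if 0<k<2*w: 
            a,b,c=d[k-1:k+2];out.append((x0+k+.5*(a-c)/(a-2*b+c+1e-9),y))
    return out
E
python3 - <<'E'
from edge import *
d=np.load("w3.npz");po=(d["P"],d["R"])
im=cv2.imread("pics/w3.png");g=cv2.GaussianBlur(im,(0,0),1.2).astype(float)[:,:,2]
# sat channel? print plate vs drainer
print(im[80,180],im[80,270],im[240,205],im[240,280])
R=vedge(g,range(62,285),(230,54),(245,325));L=vedge(g,range(62,290),(145,55),(178,300))
for e in (L,R):
    c,v,n,s=fit(e,.018,po);print(c,np.degrees(np.arctan2(v[1],v[0])),n,s)
gt=g.T.copy();T=[(x,y) for y,x in vedge(gt,range(155,222),(54,145),(53,230))]
c,v,n,s=fit(T,.018,po);print("near end",c,np.degrees(np.arctan2(v[1],v[0])),n,s)
# held bar: near tip and angle
e=vedge(g,range(75,220),(309,70),(309,230),6),vedge(g,range(75,220),(332,70),(331,230),6)
for q in e: print(q[10],q[-10])
E
```

```text
[121 119 118] [159 158 164] [124 121 120] [152 153 159]
[ 0.43263775 -0.21123365] -14.252531309006965 74 0.0005914525556685936
[ 0.45440453 -0.14096717] -14.428396769352647 209 0.00026855979585552805
near end [ 0.34841766 -0.14845081] 75.51061124102496 67 0.00011167576644305474
(np.float64(307.63333333328444), 85) (np.float64(308.2142857143163), 210)
(np.float64(332.1363636363884), 85) (np.float64(327.5000000005), 209)
```

```bash
python3 -m inch '-.003 -.0365 0 0 0 0.006 .005;-.003 -.0365 0 0 0 .006 .005;-.003 -.0365 0 0 0 0 .005;0 0 0 0 0 0 .005;0 0 0 0 0 0 .005;0 0 0 0 0 0 .005'
python3 - <<'E'
from h import *
p=wpose();im=read_camera("wrist");cv2.imwrite("pics/w4.png",im[:,:,::-1]);np.savez("w4.npz",P=p[0],R=p[1]);print(p)
c=im[20:420,180:460,::-1];cv2.imwrite("pics/w4c.png",cv2.resize(c,None,fx=1.5,fy=1.5,interpolation=cv2.INTER_CUBIC))
E
```

```text
clock: 5.33
ee_pos: [0.4829, -0.1861, 0.1645]
tcp_rot: [[-0.968, 0.251, -0.0], [0.251, 0.968, 0.001], [0.0, 0.001, -1.0]]
contact_force: [-0.1, -0.5, -1.1]
finger_gap: 0.164
gripper_force: 98.5
(array([ 0.48292822, -0.18614828,  0.16454796]), array([[-9.67913896e-01,  2.51282074e-01, -1.00121970e-04],
       [ 2.51281954e-01,  9.67913701e-01,  6.68962750e-04],
       [ 2.65007774e-04,  6.22339497e-04, -9.99999771e-01]]))
```

View pics/w4c.png

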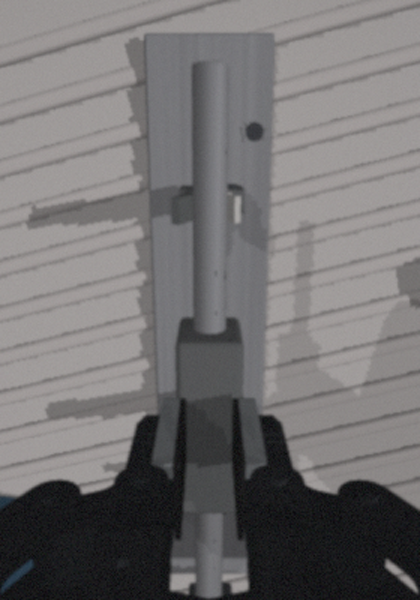

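The rod, at crop column ~209, lies over the plate centre, where the plate edges are at 146 and 273 in the top rows. The prong is to the left and the white jaw to the right at row 205. I'll fit the plate edges from this symmetric view.

Run:
```python
from edge import *
d=np.load("w4.npz");po=(d["P"],d["R"])
im=cv2.imread("pics/w4.png");g=cv2.GaussianBlur(im,(0,0),1.2).astype(float)[:,:,2]
f=lambda x,y:(180+x/1.5,20+y/1.5)
Lp=vedge(g,range(48,270),f(146,40),f(158,400),5);Rp=vedge(g,range(48,270),f(273,40),f(264,380),5)
n=np.array([.2502,.9682]);t=np.array([.9682,-.2502])
for e in (Lp,Rp):
    c,v,k,s=fit(e,.018,po);print(c,np.degrees(np.arctan2(v[1],v[0])),k,s,"lat",n@c, e[10],e[-20])
gt=g.T.copy();T=[(x,y) for y,x in vedge(gt,range(285,355),(42.5,277),(42.5,362),6)]
c,v,k,s=fit(T,.018,po);print("near",c,np.degrees(np.arctan2(v[1],v[0])),k,s,"centre long",t@c+.15)
P,R=po;print("TCP lat,long",n@P[:2],t@P[:2],"tool ang",np.degrees(np.arctan2(-R[1,0],-R[0,0])))
E=vedge(g,range(66,225),f(194,70),f(194,320),5),vedge(g,range(66,225),f(225,70),f(226,320),5)
for e in E: c,v,k,s=fit(e,.174,po);print("rod edge lat",n@c,np.degrees(np.arctan2(v[1],v[0])),k)
gt=[(x,y) for y,x in vedge(gt,range(311,328),f(61,193)[::-1],f(61,225)[::-1],6)]
print("rod tip px",gt[8], "long", t@onz("wrist",[gt[8]],.174,po)[0,:2])
```

```text
[ 0.42482641 -0.20520708] -14.411207680421185 129 0.00014409672209722384 lat -0.0923899309144645 (np.float64(278.0), 58) (np.float64(284.50000000016666), 242)
[ 0.45009239 -0.14143095] -14.549366647258157 214 0.00031682184737607145 lat -0.024320332401203418 (np.float64(362.89999999996), 58) (np.float64(356.50000000025), 250)
near [ 0.34798582 -0.15103073] 75.71347696934524 70 7.81264360089518e-05 centre long 0.5247077602076572
TCP lat,long -0.05940012551145841 0.5141453999124191 tool ang -14.553385126379457
rod edge lat -0.0645376536779347 -14.769291935392454 141
rod edge lat -0.05566544648894467 -14.643196090151877 139Traceback (most recent call last):
  File "<stdin>", line 14, in <module>
  File "edge.py", line 11, in vedge
    x=p0[0]+(p1[0]-p0[0])*(y-p0[1])/(p1[1]-p0[1]);x0=int(x)-w
            ~~~~~~~~~~~~~~~~~~~~~~~^^~~~~~~~~~~~~
ZeroDivisionError: float division by zero
```

```bash
python3 -m inch '0 .0017 .02 0 0 -.003 .005;0 0 .025 0 0 0 .005;0 0 .014 0 0 0 .005;0 0 0 0 0 0 .005;0 0 0 0 0 0 .005;0 0 0 0 0 0 .005'
python3 - <<'E'
from h import *
p=wpose();im=read_camera("wrist");cv2.imwrite("pics/w5.png",im[:,:,::-1]);np.savez("w5.npz",P=p[0],R=p[1]);print(p,read_state()['contact_force'])
c=im[0:260,220:420,::-1];cv2.imwrite("pics/w5c.png",cv2.resize(c,None,fx=2.3,fy=2.3,interpolation=cv2.INTER_CUBIC))
E
```

```text
clock: 5.88
ee_pos: [0.4841, -0.1849, 0.1072]
tcp_rot: [[-0.969, 0.248, 0.002], [0.248, 0.969, -0.001], [-0.002, -0.0, -1.0]]
contact_force: [0.4, -0.5, -0.2]
finger_gap: 0.16
gripper_force: 98.5
(array([ 0.48405071, -0.18485326,  0.1071555 ]), array([[-9.68781383e-01,  2.47908657e-01,  1.98208946e-03],
       [ 2.47907586e-01,  9.68783377e-01, -7.72861976e-04],
       [-2.11181450e-03, -2.57359279e-04, -9.99997737e-01]])) [ 0.37391329  0.18486692 -0.5696186 ]
```

View pics/w5c.png

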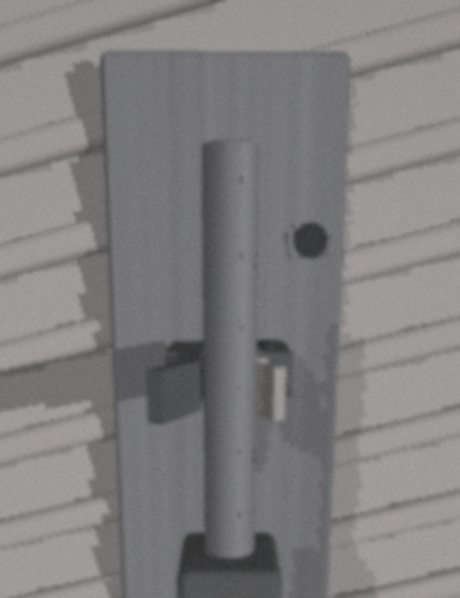

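The rod at column ~230 is centred within about 1 mm over the plate (103–350). The prong is to its left (147–203) and the white jaw to its right (272–286). I'm descending into the mouths.

```bash
python3 -m inch '0 -.0005 .01 0 0 0 .005;0 0 .01 0 0 0 .005;0 0 .008 0 0 0 .005;0 0 0 0 0 0 .005;0 0 0 0 0 0 .005' 120; python3 -m inch '0 0 .005 0 0 0 .005;0 0 .003 0 0 0 .005;0 0 0 0 0 0 .005;0 0 0 0 0 0 .005'
```

```text
clock: 6.35
ee_pos: [0.4825, -0.1856, 0.0767]
tcp_rot: [[-0.968, 0.249, -0.002], [0.249, 0.968, 0.001], [0.002, 0.0, -1.0]]
contact_force: [-0.5, -0.1, -1.8]
finger_gap: 0.145
gripper_force: 118.0
clock: 6.68
ee_pos: [0.483, -0.1857, 0.0696]
tcp_rot: [[-0.968, 0.249, -0.0], [0.249, 0.968, 0.0], [0.0, 0.0, -1.0]]
contact_force: [0.3, 0.1, -2.0]
finger_gap: 0.15
gripper_force: 118.0
```

```bash
python3 -m inch '0 0 .004 0 0 0 .005;0 0 .004 0 0 0 .005;0 0 0 0 0 0 .005;0 0 0 0 0 0 .005'; python3 -m inch '0 0 .004 0 0 0 .005;0 0 .003 0 0 0 .005;0 0 0 0 0 0 .005;0 0 0 0 0 0 .005';  python3 -m inch '0 0 .003 0 0 0 .005;0 0 0.001 0 0 0 .005;0 0 0 0 0 0 .005;0 0 0 0 0 0 .005'
```

```text
clock: 7.02
ee_pos: [0.4837, -0.1868, 0.0624]
tcp_rot: [[-0.968, 0.249, 0.002], [0.249, 0.968, -0.002], [-0.003, -0.002, -1.0]]
contact_force: [1.9, -4.6, 2.0]
finger_gap: 0.148
gripper_force: 119.2
clock: 7.35
ee_pos: [0.4833, -0.1858, 0.0547]
tcp_rot: [[-0.968, 0.249, 0.001], [0.249, 0.968, 0.0], [-0.001, 0.0, -1.0]]
contact_force: [2.6, -3.2, 1.0]
finger_gap: 0.146
gripper_force: 118.0
clock: 7.68
ee_pos: [0.4823, -0.185, 0.0496]
tcp_rot: [[-0.969, 0.249, -0.002], [0.249, 0.969, 0.002], [0.003, 0.001, -1.0]]
contact_force: [-0.4, -0.3, -1.8]
finger_gap: 0.147
gripper_force: 119.3
```

```bash
python3 -m inch '0 0 .0015 0 0 0 .005;0 0 0 0 0 0 .005;0 0 0 0 0 0 .005'; python3 -m inch '0 0 .001 0 0 0 .005;0 0 0 0 0 0 .005;0 0 0 0 0 0 .005'
python3 - <<'E'
from h import *
p=wpose();im=read_camera("wrist");cv2.imwrite("pics/w6.png",im[:,:,::-1]);np.savez("w6.npz",P=p[0],R=p[1]);print(p,read_state()['contact_force'],read_state()['torque'])
c=im[0:400,200:440,::-1];cv2.imwrite("pics/w6c.png",cv2.resize(c,None,fx=1.5,fy=1.5,interpolation=cv2.INTER_CUBIC))
E
```

```text
clock: 7.93
ee_pos: [0.4828, -0.1855, 0.0488]
tcp_rot: [[-0.969, 0.249, -0.001], [0.249, 0.969, 0.001], [0.001, 0.0, -1.0]]
contact_force: [0.6, 0.1, -1.2]
finger_gap: 0.149
gripper_force: 119.4
clock: 8.18
ee_pos: [0.483, -0.1857, 0.0481]
tcp_rot: [[-0.968, 0.249, -0.0], [0.249, 0.968, 0.0], [0.0, 0.0, -1.0]]
contact_force: [0.3, -0.6, -1.9]
finger_gap: 0.15
gripper_force: 119.4
(array([ 0.48300246, -0.18569184,  0.04811399]), array([[-9.68477956e-01,  2.49099259e-01, -8.42393076e-05],
       [ 2.49099241e-01,  9.68477948e-01,  1.80998677e-04],
       [ 1.26670548e-04,  1.54309281e-04, -9.99999980e-01]])) [ 0.07107921 -0.20314044 -1.7388003 ] [ 0.00676719 -0.00159917 -0.03635659]
```

View pics/w6c.png

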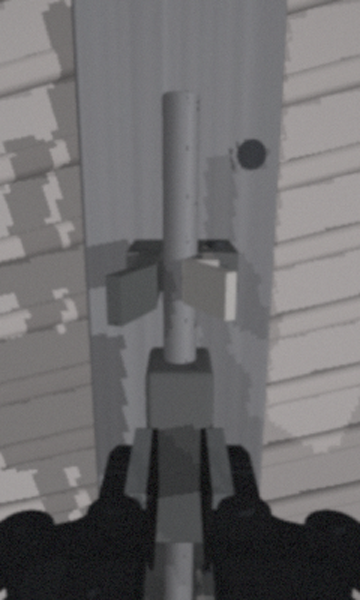

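The near clip's jaw (crop ~185–235, row 285) now covers part of the rod, so the rod has snapped in. I'll feel for the seat floor.

```bash
python3 -m inch '0 0 .0008 0 0 0 .005;0 0 0 0 0 0 .005;0 0 0 0 0 0 .005;0 0 0 0 0 0 .005'; python3 -m inch '0 0 .0008 0 0 0 .005;0 0 0 0 0 0 .005;0 0 0 0 0 0 .005;0 0 0 0 0 0 .005'
```

```text
clock: 8.57
ee_pos: [0.4832, -0.1858, 0.0477]
tcp_rot: [[-0.968, 0.249, 0.0], [0.249, 0.968, -0.0], [-0.0, 0.0, -1.0]]
contact_force: [-0.9, 0.6, 2.5]
finger_gap: 0.147
gripper_force: 120.4
clock: 8.9
ee_pos: [0.4832, -0.1858, 0.0476]
tcp_rot: [[-0.968, 0.249, 0.001], [0.249, 0.968, -0.0], [-0.001, -0.0, -1.0]]
contact_force: [-3.9, 0.5, 6.6]
finger_gap: 0.148
gripper_force: 122.1
```

```bash
python3 -m inch '0 0 -.0008 0 0 0 .005;-.004 0 0 0 0 0 .005;-.004 0 0 0 0 0 .005;-.004 0 0 0 0 0 .005;0 0 0 0 0 0 .005;0 0 0 0 0 0 .005;0 0 0 0 0 0 .005'
cat > f.py <<'E'
from h import *
t=np.array([.9682,-.2502]);s=read_state();P=np.array(s["ee_pos"]);F=np.array(s["contact_force"])
print("rel x mm",1e3*(t@P[:2]-.5247),"lat",1e3*(np.array([.2502,.9682])@P[:2]),"axial F",t@F[:2],"Fz",F[2],"z",P[2],"tq",s["torque"])
E
python3 f.py
```

```text
clock: 9.48
ee_pos: [0.4955, -0.189, 0.0477]
tcp_rot: [[-0.968, 0.249, 0.002], [0.249, 0.968, -0.001], [-0.002, -0.0, -1.0]]
contact_force: [2.6, -2.0, 2.9]
finger_gap: 0.145
gripper_force: 120.7
rel x mm 2.3608240511747702 lat -59.04074594213741 axial F 3.0283221135666967 Fz 2.887474412884319 z 0.04771066635428265 tq [-0.14517571 -0.36532259 -0.02397893]
```

```bash
python3 -m inch '0 0 0 0 0 0 .005;0 0 0 0 0 0 .005'; python3 f.py; python3 -m inch '-.003 0 0 0 0 0 .005;0 0 0 0 0 0 .005;0 0 0 0 0 0 .005;0 0 0 0 0 0 .005'; python3 f.py;  python3 -m inch '-.003 0 0 0 0 0 .005;0 0 0 0 0 0 .005;0 0 0 0 0 0 .005;0 0 0 0 0 0 .005'; python3 f.py
```

```text
clock: 9.65
ee_pos: [0.4951, -0.1889, 0.0477]
tcp_rot: [[-0.968, 0.249, 0.001], [0.249, 0.968, -0.0], [-0.001, -0.0, -1.0]]
contact_force: [2.7, -0.6, 3.4]
finger_gap: 0.146
gripper_force: 120.9
rel x mm 1.924490921475619 lat -59.01922257915854 axial F 2.7384645025572505 Fz 3.40167262685197 z 0.04768313405833679 tq [-0.1690366  -0.48196922  0.03968069]
clock: 9.98
ee_pos: [0.4972, -0.1895, 0.0476]
tcp_rot: [[-0.968, 0.249, -0.001], [0.249, 0.968, 0.0], [0.001, 0.0, -1.0]]
contact_force: [-0.8, -0.1, 5.3]
finger_gap: 0.146
gripper_force: 121.7
rel x mm 4.12148595522277 lat -59.022631287768135 axial F -0.7891481608299926 Fz 5.269541179477064 z 0.04761069920112071 tq [ 0.04615333  0.24735651 -0.01205679]
clock: 10.32
ee_pos: [0.5, -0.1901, 0.0476]
tcp_rot: [[-0.968, 0.249, -0.001], [0.249, 0.968, 0.0], [0.001, 0.0, -1.0]]
contact_force: [-2.4, 0.3, 6.4]
finger_gap: 0.147
gripper_force: 121.9
rel x mm 6.962392251183225 lat -58.99083768683366 axial F -2.415948451967799 Fz 6.416308362985492 z 0.04761249338164771 tq [0.06286883 0.39044354 0.01995044]
```

```bash
python3 -m inch '0 0 -.0008 0 0 0 .005;-.002 0 0 0 0 0 .005;0 0 0 0 0 0 .005;0 0 0 0 0 0 .005;0 0 0 0 0 0 .005'; python3 f.py; python3 -m inch '-.002 0 0 0 0 0 .005;0 0 0 0 0 0 .005;0 0 0 0 0 0 .005;0 0 0 0 0 0 .005'; python3 f.py;  python3 -m inch '-.002 0 0 0 0 0 .005;0 0 0 0 0 0 .005;0 0 0 0 0 0 .005;0 0 0 0 0 0 .005'; python3 f.py
```

```text
clock: 10.73
ee_pos: [0.5016, -0.1905, 0.0477]
tcp_rot: [[-0.968, 0.249, -0.002], [0.249, 0.968, 0.001], [0.002, 0.0, -1.0]]
contact_force: [-5.6, 1.8, 3.5]
finger_gap: 0.145
gripper_force: 121.1
rel x mm 8.600646810511424 lat -58.91117279003418 axial F -5.824439565370642 Fz 3.4997135059346087 z 0.04766181080566456 tq [0.25240018 0.96084067 0.00914038]
clock: 11.07
ee_pos: [0.5035, -0.1909, 0.0477]
tcp_rot: [[-0.968, 0.249, -0.002], [0.249, 0.968, 0.001], [0.003, 0.0, -1.0]]
contact_force: [-5.7, 1.7, 4.1]
finger_gap: 0.149
gripper_force: 121.1
rel x mm 10.546355306315313 lat -58.90005197680367 axial F -5.9445174925339925 Fz 4.087892849825463 z 0.047674341472530885 tq [0.16965224 0.89486275 0.01809285]
clock: 11.4
ee_pos: [0.5051, -0.1914, 0.0476]
tcp_rot: [[-0.968, 0.249, -0.003], [0.249, 0.968, 0.001], [0.004, 0.0, -1.0]]
contact_force: [-6.9, 1.5, 4.9]
finger_gap: 0.144
gripper_force: 121.5
rel x mm 12.200749669980082 lat -58.89489132373177 axial F -7.054991438882702 Fz 4.8510479984135815 z 0.047643814386528094 tq [ 0.32175083  1.16750262 -0.00129866]
```

```bash
python3 -m inch '-.002 0 -.0006 0 0 0 .005;-.002 0 0 0 0 0 .005;0 0 0 0 0 0 .005;0 0 0 0 0 0 .005;0 0 0 0 0 0 .005;0 0 0 0 0 0 .005'; python3 f.py; python3 -m inch '0 0 0 0 0 0 .005;0 0 0 0 0 0 .005;0 0 0 0 0 0 .005';python3 f.py
```

```text
clock: 11.9
ee_pos: [0.5081, -0.1921, 0.0477]
tcp_rot: [[-0.968, 0.249, -0.005], [0.249, 0.968, 0.002], [0.006, 0.001, -1.0]]
contact_force: [-9.8, 2.2, 4.9]
finger_gap: 0.145
gripper_force: 121.3
rel x mm 15.344993410880248 lat -58.85891645338718 axial F -10.00806657573743 Fz 4.903540704599937 z 0.04765433403396156 tq [0.38199694 1.62053139 0.01242302]
clock: 12.15
ee_pos: [0.5082, -0.1921, 0.0477]
tcp_rot: [[-0.968, 0.249, -0.005], [0.249, 0.968, 0.002], [0.006, 0.001, -1.0]]
contact_force: [-9.5, 2.7, 3.9]
finger_gap: 0.146
gripper_force: 121.2
rel x mm 15.365977260985208 lat -58.8579460297214 axial F -9.855454560301771 Fz 3.859930384482354 z 0.047684499319824415 tq [ 0.41561866  1.63890534 -0.01290068]
```

```bash
python3 -m inch '-.001 0 -.0003 0 0 0 .005;0 0 0 0 0 0 .005;0 0 0 0 0 0 .005;0 0 0 0 0 0 .005;0 0 0 0 0 0 .005;0 0 0 0 0 0 .005'; python3 f.py
python3 - <<'E'
from h import *
p=wpose();w=read_camera("wrist")[:,:,::-1];np.savez("w7.npz",P=p[0],R=p[1]);cv2.imwrite("pics/w7.png",w)
s=read_camera("scene")[:,:,::-1];cv2.imwrite("pics/s7.png",s)
a=cv2.resize(w[0:400,200:440],None,fx=1.5,fy=1.5);b=cv2.resize(s[165:285,195:283],None,fx=5,fy=5,interpolation=cv2.INTER_CUBIC)
cv2.imwrite("pics/c7.png",np.hstack([a,b]))
E
```

```text
clock: 12.65
ee_pos: [0.5086, -0.1922, 0.0477]
tcp_rot: [[-0.968, 0.249, -0.007], [0.249, 0.968, 0.002], [0.007, 0.001, -1.0]]
contact_force: [-10.9, 2.0, 4.0]
finger_gap: 0.145
gripper_force: 121.3
rel x mm 15.85289510151766 lat -58.851832616002035 axial F -11.097109317103142 Fz 4.019090716705088 z 0.04768149434162959 tq [0.43626689 1.87705107 0.01850048]
```

View pics/c7.png

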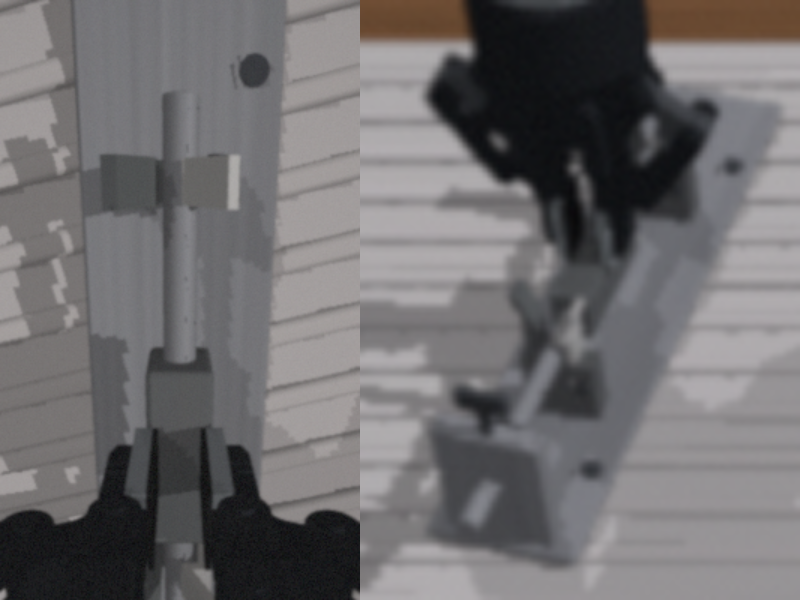

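The rod tip is still at crop row 92, so it hasn't slipped in the grip. The near jaw is closed over the rod, and in the scene view the rod passes through the far clip to the buffer. The axial force is about 11 N including friction. I'll let it settle, check once more, then hand in.

```bash
python3 -m inch '0 0 0 0 0 0 .005;0 0 0 0 0 0 .005;0 0 0 0 0 0 .005;0 0 0 0 0 0 .005;0 0 0 0 0 0 .005;0 0 0 0 0 0 .005' && python3 f.py && python3 -c "
from workcell import *
print(close_job())"
```

```text
clock: 13.25
ee_pos: [0.5086, -0.1922, 0.0477]
tcp_rot: [[-0.968, 0.249, -0.007], [0.249, 0.968, 0.002], [0.007, 0.001, -1.0]]
contact_force: [-11.0, 3.3, 4.7]
finger_gap: 0.15
gripper_force: 121.3
rel x mm 15.84748151937021 lat -58.83963907569465 axial F -11.440836009293958 Fz 4.704662965714727 z 0.04767463991862293 tq [0.42252922 1.86427398 0.00946246]
the job is handed in; nothing more can be done
None
```

I handed the job in at 13.3 s with the bar still gripped and its rod in both clips, pushing the buffer with an estimated 9–11 N (11.4 N at the wrist, clip friction included); no verdict came back, and I did not see the far jaw's closure close up.

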